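Locate a model car chassis in the corner of a sloping jig

TASK

Pick up the metal chassis block by its rib, lay it gently on the sloping plate of the jig, rib up and lengthwise along the low rail but well clear of the end stop, and let go so that it slides down flush against the rail. Then push it gently along the rail until it meets the sprung end stop, lean on it there for a moment with about 6 N (less than 3 does not seat it, more than 12 bends the stop), and leave it lying in that corner, touching both rail and stop. Leave the other things on the bench where they are.

Things in the scene. Friction and masses are not known exactly. Their poses are not given: they have to be found in the camera images.
- chassis: Die-cast aluminium chassis block, 180 g (varies by a third): a flat slab 90 long (x) x 44 wide (y) x 12 mm thick with a central upright rib on top, 56 long (x) x 18 wide (y) x 26 mm high (so 38 mm high in all), to be gripped across its 18 mm width. Origin: centre of the slab's underside; z points out of the rib's top. Both ends and both sides are alike. It starts flat on the bench.
- plate: Polished aluminium plate of the jig, 135 x 250 mm, fixed on a stand, tilted 20 degrees down towards the rail and 6.5 down towards the end stop. Origin on its upper face; z: the face's outward normal, +x: up the slope, +y: along the rail to the stop. It spans x -55 to +80, y -125 to +125 mm. The chassis slides down it onto the rail by itself (it is slippery), but not along the rail to the stop.
- rail (a point): Mid-length foot of the inner face of the low rail (plate x = -45 mm, y = 0, z = 0), axes as the plate's. The rail runs along the plate's whole lower edge, 9 mm thick, 8 mm high. A chassis flush on the rail has its origin at plate x = -23 mm, z = 0.
- stop: End stop at the +y end of the plate: fixed steel bracket 34 (x) x 12 (y) x 18 mm high, axes as the plate's, origin at the centre of its foot (plate x = -23, y = +119 mm). It carries an adjustable screw with a sprung tip. Bracket, screw and tip must not be loaded above 12 N in all.
- screw_mouth (a point): Where the screw leaves the bracket's inner face, 7 mm above the plate. The screw pokes out along plate -y and ends in a round sprung tip 11 mm across. The tip's end stands 8 to 48 mm out from here: set differently every time and not measured, so find it by touch (or see it). The tip yields about 1 mm for each 3 N, up to 8 mm.
- shell: Red plastic car body shell, 150 x 60 x 39 mm, origin under its centre. A bystander.
- file: Steel hobby file with a wooden handle, 215 mm long, 16 mm high. Origin underneath, where blade and handle meet. A bystander.
- paint_well: White ceramic paint well, 72 mm across, 22 mm high, origin under its centre. A bystander.
- jar: Small paint jar with a black cap, 36 mm across, 45 mm high, origin under its centre. A bystander.
- jar2: Small paint jar with a white cap, 36 mm across, 45 mm high, origin under its centre. A bystander.
- sander: Wooden sanding block 40 x 80 x 24 mm, origin under its centre. A bystander.
Mind the look-alikes: they are no part of the job. What is shaped like the chassis but red or turquoise is not meant.

How it is judged:
On the way, in this order (a step that is already met when the one before it is completed fails the run):
1. let go on the plate, the chassis has slid down flush against the low rail, clear of the end stop (x of chassis in the frame of plate between -0.026 and -0.0205 m and z of chassis in the frame of plate between -0.003 and 0.003 m and y of chassis in the frame of plate between -0.085 and 0.075 m and angle between the x axis of chassis and the y axis of plate, either way round below 0.05 rad and angle between the z axis of chassis and the z axis of plate, either way round below 0.05 rad and contact force between the fingers and chassis below 0.1 N and contact force between chassis and plate above 0.3 N and contact force between chassis and stop below 0.03 N), for 0.2 s.
2. the chassis leans on the end stop with at least 3 N, still flush on the rail (x of chassis in the frame of plate between -0.026 and -0.0205 m and z of chassis in the frame of plate between -0.003 and 0.003 m and y of chassis in the frame of plate between -0.085 and 0.075 m and angle between the x axis of chassis and the y axis of plate, either way round below 0.05 rad and angle between the z axis of chassis and the z axis of plate, either way round below 0.05 rad and contact force between chassis and stop above 3 N), for 0.2 s.
At the end, for the whole second after the job is handed in: The chassis lies rib up on the plate, flat and lengthwise along the rail (within 0.05 rad), not more than 2.5 mm off the rail, still touching the tip of the end stop, released and at rest (x of chassis in the frame of plate between -0.026 and -0.0205 m and z of chassis in the frame of plate between -0.003 and 0.003 m and y of chassis in the frame of plate between -0.085 and 0.075 m and angle between the x axis of chassis and the y axis of plate, either way round below 0.05 rad and angle between the z axis of chassis and the z axis of plate, either way round below 0.05 rad and contact force between the fingers and chassis below 0.1 N and contact force between chassis and stop above 0.03 N and linear speed of chassis below 0.01 m/s).
It fails at once if the chassis or the robot loads the end stop with more than 12 N (contact force between anything else and stop above 12 N).
It fails at once if the chassis is banged or forced against the jig with more than 60 N (contact force between chassis and plate above 60 N).
It fails at once if another thing on the bench (shell, file, paint well, jars, sanding block) is shifted by more than 20 mm (distance of any of shell, file, paint_well, jar, jar2, sander from where it was at the start of the episode above 0.02 m).
It also fails if it takes over 72 s, if anything falls off the work surface, if the arm or the gripper's body presses on something with over 40 N, if the wrist force passes 120 N, or if a joint passes its speed limit or range.

ROBOT

A 6-joint arm with a two-finger parallel gripper is mounted at the origin on the work surface. World frame = base frame: x ahead of the robot, y to its left, z up, the work surface at z = 0. Lengths are in m, angles in rad, forces in N, time in s.
With the tool pointing down it reaches from about 0.25 to 0.725 m from the base axis. Payload 4 kg.
Tool frame: the origin (TCP) lies midway between the tips of the shut fingers; the grasp point (between the pads) lies 19 mm behind it; z points along the fingers, y is the line along which they close (so a half turn about z gives the same grasp; the last joint's range is limited). The gripper opens to 85 mm and grips with 20 to 120 N. Pads are 22 mm wide; open, the fingers measure 114 mm over their backs; the gripper's body (76 mm by 85 mm) begins 54 mm behind the grasp point. The pads swing forward as they close: fully open they stand 13 mm farther back than shut.
Start: joints at [1.177, 0.241, 0.005, 1.335, 0, 1.571], TCP at [0.192, 0.462, 0.231] pointing down, gripper open.
Joint ranges: [-2.72, 2.72], [-1.05, 1.87], [-1.09, 1.28], [-1.99, 2.15], [-1.42, 1.44], [-3.14, 3.14]. Speed limits (rad/s): [2.79, 2.79, 3.14, 3.14, 3.14, 3.14].

INTERFACE

Orientations are given as a unit quaternion [x, y, z, w].
In Python, from workcell import monitor, vision, job gives the robot as it stands.
- The arm moves only by the tool move_arm, never from a script. Its argument "moves" is a list that holds one entry, the list of rows, each a list of 5 numbers: the shift along the world's x, y, z in m, then the turn about the world's z in degrees, then the opening in per cent of the stroke, from 0 (shut) to 100 (fully open). In form: [[[x, y, z, turn, gripper], ...]]. A call has 1 to 5 rows; each row is the pose to reach, as a shift and turn from the pose commanded when the call began; what a row does not reach only later rows make up. A row lasts 1/8 s, in which the tool goes at most 62.5 mm and 10.7 degrees, less where a joint would pass 70% of its speed; a pose out of reach is approached as far as the arm can. A call with a gripper value outside its range is refused whole. The fingers move at their own pace and stop on an object; the grip force is fixed at half the most. Time passes only in rows, so rows that repeat a pose let the fingers close. It gives the time, the measured TCP pose, the force, the opening and the grip force at its end, in the units of the state.
- monitor.get_obs(): the state, without advancing time (a new reading comes with each control period).
- vision.camera(name): name is "scene" or "top"; returns a dict with "color" (400x640x3 uint8, red, green, blue), "camera_matrix" (3x3 intrinsics, pixels), "eye" and "attitude" of the camera in the world. Camera axes: x right, y up, looking along -z (the intrinsics and any distortion apply to the point x, -y, -z); pixel columns grow to the right and rows downward; lengths in m; the calibration is good to about 2 mm. A picture is of the moment at which its call begins. There is no depth.
- job.job_done(): hands the job in; it is judged then, once.
The state is a dict: "clock": time; "joint_pos": joint angles; "joint_vel": joint speeds; "tau": joint torques, N m; "eef_pos": TCP position; "tool_rot": TCP orientation; "ft_force": force on the tool from outside, world axes, zero at the start; "ft_torque": the same for the moment, N m; "grip_width": finger opening in m; "grasp_force": force on a finger pad.
Only numpy, scipy, OpenCV 4.12 (cv2) and the standard library are available. Lean on these libraries where they do the work, as an engineer would, in place of code of your own. Each camera call takes 0.05 s, during which the arm holds its last target. There are 200 camera calls.

## Working session

There is one attempt and no reset: what is moved stays moved. The work goes in short steps, Python scripts to look and compute and a tool call to move; the robot and the scene stay as the last step left them, time stands still between calls to the robot, and variables do not carry over. Pictures are saved under pics/ and viewed, at most 10 in all, crops included, and the job is handed in when it is done.

Besides the shell and the picture viewer there is one more tool, called after "Request:" by a JSON object that holds its "fn" and its "kwargs", one argument or row to a line. move_arm: Moves the arm, as the interface text tells. Its arguments: {"type":"object","properties":{"moves":{"type":"array","items":{"type":"array","items":{"type":"array","items":{"type":"number"}}}}},"required":["moves"]}

```bash
mkdir -p pics; ls; cat > h.py <<'E'
import numpy as np, cv2
from scipy.spatial.transform import Rotation as R
from workcell import monitor, vision, job
def cam(n):
    c=vision.camera(n); 
    return c
def rot(c):
    a=np.array(c["attitude"],float)
    return a if a.shape==(3,3) else R.from_quat(a).as_matrix()
def ray(c,u,v):
    K=np.array(c["camera_matrix"]); p=np.linalg.solve(K,[u,v,1.]); d=rot(c)@np.array([p[0],-p[1],-p[2]])
    return np.array(c["eye"],float),d/np.linalg.norm(d)
def onz(c,u,v,z):
    e,d=ray(c,u,v); return e+d*(z-e[2])/d[2]
def proj(c,P):
    q=rot(c).T@(np.array(P)-np.array(c["eye"])); p=np.array(c["camera_matrix"])@np.array([q[0],-q[1],-q[2]]); return p[:2]/p[2]
E
python3 - <<'E'
from h import *
for n in ("scene","top"):
    c=cam(n); cv2.imwrite(f"pics/{n}0.png",c["color"][:,:,::-1]); print({k:np.array(v).tolist() for k,v in c.items() if k!="color"})
print(monitor.get_obs())
E
```

```text
pics
{'camera_matrix': [[371.4366703936259, 0.0, 320.6684089496921], [0.0, 371.4366703936259, 198.53386466066016], [0.0, 0.0, 1.0]], 'eye': [1.1297775053637922, 0.09511467923723611, 0.8730735231295685], 'attitude': [0.21158303486062113, 0.22918897037371022, 0.6893669488700502, 0.6538182048733465]}
{'camera_matrix': [[376.6052343328195, 0.0, 313.4102494301384], [0.0, 376.6052343328195, 194.61922431746123], [0.0, 0.0, 1.0]], 'eye': [0.3160617858588927, 0.0435829438626637, 1.0639717746841442], 'attitude': [0.08026972125776762, -0.07880773507226183, -0.6802463035797592, 0.7243004067429857]}
{'clock': 0.1, 'joint_pos': array([ 1.17704380e+00,  2.41322729e-01,  3.87239583e-03,  1.33516808e+00,
       -2.67559472e-05,  1.57082720e+00]), 'joint_vel': array([-7.12939337e-05, -1.67408709e-03,  4.30978701e-03,  1.65334336e-03,
       -2.98009309e-05,  1.99561406e-03]), 'tau': array([-1.98750599e-04, -3.73138475e+01,  2.53009808e+01,  1.08285432e-02,
       -4.63608126e-05, -5.94260129e-06]), 'eef_pos': array([0.19162623, 0.46123053, 0.23051453]), 'tool_rot': array([ 1.95621946e-01,  9.80678961e-01, -8.96064775e-04, -1.65073239e-04]), 'ft_force': array([ 0.05708249, -0.44674559,  0.70478206]), 'ft_torque': array([-0.05301617,  0.00830735,  0.03803891]), 'grasp_force': 0.0, 'grip_width': 0.08546668606325898}
```

View pics/scene0.png

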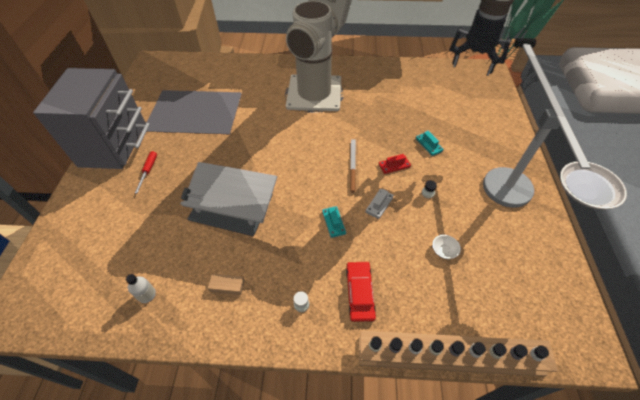

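View pics/top0.png

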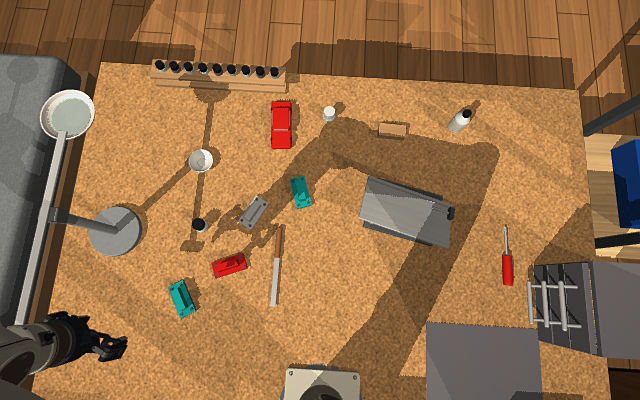

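The grey chassis is at scene (380,203) and top (254,211). The plate is at scene (230,197) and top (407,212), with the dark stop at its far end: scene (187,196), top (450,212). I'll crop closer.

```bash
python3 - <<'E'
import cv2,numpy as np
s=cv2.imread("pics/scene0.png");t=cv2.imread("pics/top0.png")
a=cv2.resize(s[155:240,175:285],None,fx=7,fy=7,interpolation=cv2.INTER_CUBIC)
cv2.imwrite("pics/c1.png",a)
b=cv2.resize(t[170:255,352:462],None,fx=7,fy=7,interpolation=cv2.INTER_CUBIC)
cv2.imwrite("pics/c2.png",b)
x=cv2.resize(s[180:225,355:405],(400,360),interpolation=cv2.INTER_CUBIC);y=cv2.resize(t[190:235,230:280],(400,360),interpolation=cv2.INTER_CUBIC)
cv2.imwrite("pics/c3.png",np.hstack([x,y]))
E
```

```text
(no output)
```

View pics/c1.png

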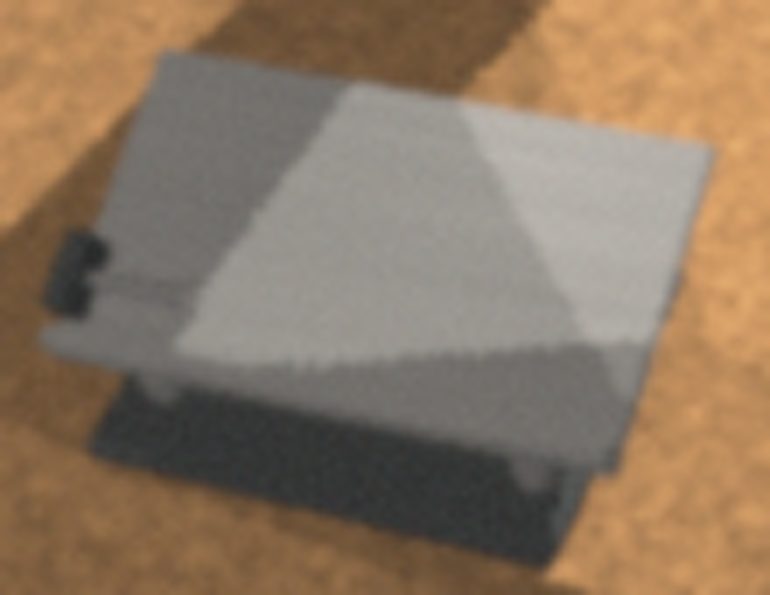

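View pics/c2.png

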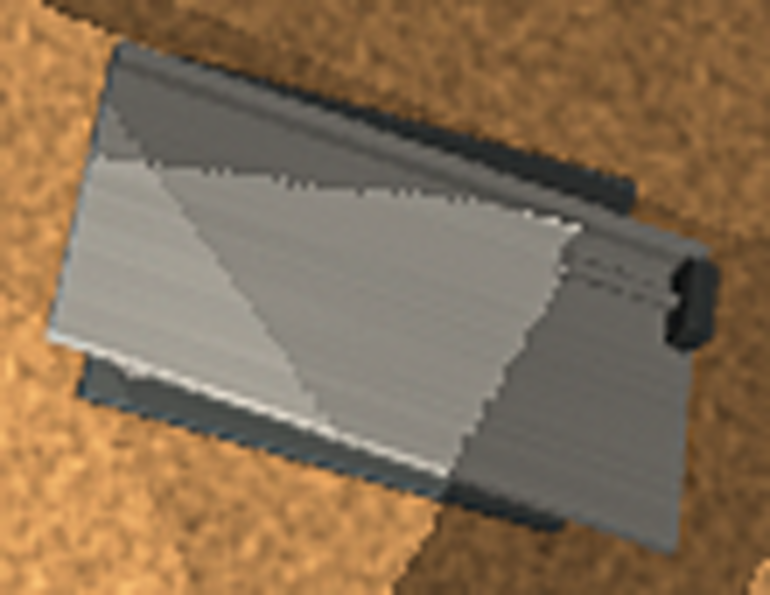

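View pics/c3.png

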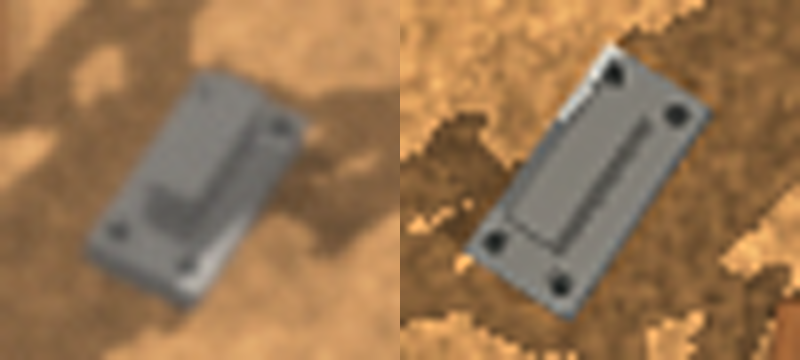

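Views:
- **Plate:** its high edge faces the robot and its low rail faces away. The bracket is at the right end in the top view, with the screw tip visible at about c2 (565,265).
- **Chassis:** four hole marks are visible in both views.

Now measuring both.

```bash
cat >> h.py <<'E'
import pickle,os
Rt=None
def plateR(yaw):
    # x axis rises 20deg, y axis falls 6.5deg; z normal
    zx,zy=np.sin(np.radians(20)),-np.sin(np.radians(6.5))
    n=np.array([0,0,np.sqrt(1-zx**2-zy**2)])
    w=np.array([zx,zy,n[2]])            # world z in plate frame
    y=np.array([0,1,0])-w*zy; y/=np.linalg.norm(y)   # world-horizontal direction of plate y
    x=np.cross(y,w)
    M=np.array([x,y,w])                 # rows: horiz axes -> plate->world, y along world y
    return R.from_euler('z',yaw).as_matrix()@M
E
cat > m.py <<'E'
from h import *
from scipy.optimize import least_squares
S,T=cam("scene"),cam("top")
f=lambda p,s,ox,oy:np.array([(p[0]+.5)/s-.5+ox,(p[1]+.5)/s-.5+oy])
sc=[f(p,7,175,155) for p in [(165,50),(714,148),(615,470),(42,335)]]
tp=[f(p,7,352,170) for p in [(675,552),(50,338),(120,42),(708,243)]]
def tri(a,b):
    e1,d1=ray(S,*a);e2,d2=ray(T,*b)
    t=np.linalg.lstsq(np.c_[d1,-d2],e2-e1,rcond=None)[0]
    p,q=e1+t[0]*d1,e2+t[1]*d2
    return (p+q)/2,np.linalg.norm(p-q)
P=[]
for a,b in zip(sc,tp):
    p,g=tri(a,b);P.append(p);print(p.round(4),"gap",round(g,4))
P=np.array(P)
print("sides",[np.linalg.norm(P[i]-P[(i+1)%4]).round(4) for i in range(4)])
L=np.array([[80,125,0],[80,-125,0],[-54,-125,8],[-54,125,8]])/1e3
def res(v):
    W=L@plateR(v[3]).T+v[:3]
    return np.concatenate([proj(S,w)-a for w,a in zip(W,sc)]+[proj(T,w)-b for w,b in zip(W,tp)])
d=P[0]-P[1]
r=least_squares(res,[*P.mean(0),np.arctan2(-d[0],d[1])])
print("plate",r.x.round(4),"yawdeg",np.degrees(r.x[3]),"res",r.fun.round(1))
hs=np.mean([f(p,8,355,180) for p in [(205,92),(280,125),(117,230),(187,263)]],0)
ht=[f(p,8,230,190) for p in [(214,75),(276,115),(95,242),(160,287)]]
print("chassis tri",tri(hs,np.mean(ht,0)))
for z in(.012,):
    H=np.array([onz(T,*p,z) for p in ht]);print(H.round(4),H.mean(0))
    C=np.array([onz(T,*f(p,8,230,190),z) for p in [(212,45),(312,112),(170,320),(68,250)]]);print("corners",C.round(4),C.mean(0))
    d=H[0]+H[1]-H[2]-H[3];print("axis deg",np.degrees(np.arctan2(d[1],d[0])), "corner axis",np.degrees(np.arctan2(*(C[0]+C[1]-C[2]-C[3])[[1,0]])), np.linalg.norm(C[0]-C[3]),np.linalg.norm(C[1]-C[2]),np.linalg.norm(C[0]-C[1]))
    print("scene ctr",onz(S,*hs,.012))
tip=f((565,262),7,352,170)
o=r.x[:3];M=plateR(r.x[3])
e,dd=ray(T,*tip);n=M[:,2];t=((o+n*.007-e)@n)/(dd@n);print("tip in plate",M.T@(e+t*dd-o))
np.save("plate.npy",r.x)
o6=monitor.get_obs();print(np.degrees(R.from_quat(o6["tool_rot"]).as_euler("ZYX")),R.from_quat(o6["tool_rot"]).as_matrix().round(3).tolist())
E
python3 m.py
```

```text
[ 0.4218 -0.3096  0.0663] gap 0.0013
[ 0.4842 -0.0688  0.0913] gap 0.0014
[ 0.6113 -0.0953  0.0541] gap 0.0042
[ 0.5483 -0.3354  0.0366] gap 0.0014
sides [np.float64(0.2501), np.float64(0.1351), np.float64(0.2489), np.float64(0.1325)]
plate [ 0.5272 -0.2044  0.0541  2.8867] yawdeg 165.39338724605733 res [-0.  -0.1 -0.3 -0.8 -1.4 -1.   0.1  1.4 -0.5 -0.3 -0.2 -0.6 -0.2  0.
 -0.7  0.8]
chassis tri (array([0.49666452, 0.22193155, 0.00673593]), np.float64(0.0008876605354375517))
[[0.5342 0.2153 0.012 ]
 [0.5211 0.1919 0.012 ]
 [0.4716 0.2514 0.012 ]
 [0.4571 0.2269 0.012 ]] [0.49598197 0.22139475 0.012     ]
corners [[0.5451 0.2171 0.012 ]
 [0.523  0.1792 0.012 ]
 [0.4457 0.2223 0.012 ]
 [0.4681 0.2606 0.012 ]] [0.4954769  0.21979683 0.012     ]
axis deg -29.304716695227278 corner axis -29.291841371055373 0.08839143780587977 0.08843887290568994 0.043846554172423835
scene ctr [0.50057505 0.2207154  0.012     ]
tip in plate [-0.02546214  0.06862036  0.007     ]
[ 1.57437098e+02 -1.23168653e-04 -1.79925965e+02] [[-0.923, 0.384, -0.0], [0.384, 0.923, -0.001], [0.0, -0.001, -1.0]]
```

Checks out:
- **Plate:** triangulated sides are 250, 135 and 249 mm, as they should be.
- **Chassis:** 88 x 44 mm, centred near (0.497, 0.221), axis at -29.3°.
- **Screw tip:** at plate y ≈ +0.069.

Moving over the chassis.

Request:
{"fn": "move_arm", "kwargs": {
  "moves": [
    [[0.15,-0.12,-0.03,-6.5,60],[0.15,-0.12,-0.03,-6.5,60],[0.15,-0.12,-0.03,-6.5,60],[0.15,-0.12,-0.03,-6.5,60],[0.15,-0.12,-0.03,-6.5,60]]
  ]
}}

```text
clock: 0.82
eef_pos: [0.342, 0.3414, 0.2011]
tool_rot: [0.252, 0.968, -0.0, -0.0]
ft_force: [-0.1, -0.6, -0.4]
grip_width: 0.051
grasp_force: 0.0
```

Request:
{"fn": "move_arm", "kwargs": {
  "moves": [
    [[0.154,-0.12,-0.1,0,60],[0.154,-0.12,-0.1,0,60],[0.154,-0.12,-0.1,0,60],[0.154,-0.12,-0.1,0,60],[0.154,-0.12,-0.1,0,60]]
  ]
}}

```text
clock: 1.45
eef_pos: [0.4956, 0.2219, 0.0999]
tool_rot: [0.251, 0.968, -0.001, -0.001]
ft_force: [-0.8, 0.5, 1.5]
grip_width: 0.0514
grasp_force: 0.0
```

Request:
{"fn": "move_arm", "kwargs": {
  "moves": [
    [[0.001,-0.001,-0.05,0,50],[0.001,-0.001,-0.075,0,50],[0.001,-0.001,-0.085,0,50],[0.001,-0.001,-0.085,0,10],[0.001,-0.001,-0.085,0,0]]
  ]
}}

```text
clock: 2.08
eef_pos: [0.4977, 0.2219, 0.018]
tool_rot: [0.25, 0.968, 0.001, 0.001]
ft_force: [-0.1, -0.2, -1.5]
grip_width: 0.0169
grasp_force: 60.7
```

Request:
{"fn": "move_arm", "kwargs": {
  "moves": [
    [[0,0,0,0,0],[0,0,0,0,0],[0,0,0.03,0,0],[0,0,0.08,0,0],[0,0,0.12,0,0]]
  ]
}}

```text
clock: 2.7
eef_pos: [0.497, 0.2204, 0.1379]
tool_rot: [0.251, 0.968, 0.0, 0.0]
ft_force: [0.5, 0.9, -1.3]
grip_width: 0.0165
grasp_force: 60.8
```

```bash
cat > place.py <<'E'
from h import *
v=np.load("plate.npy");o=v[:3];M=plateR(v[3])
hd=np.degrees(np.arctan2(M[1,1],M[0,1]));print("plate y heading",hd)
c=R.from_euler('z',hd,degrees=True).as_matrix()
B=np.array([[sx*.045,sy*.022,0] for sx in(1,-1) for sy in(1,-1)])@c.T
for xt in(-.018,-.015):
    w=o+M@np.array([xt,-.035,0])
    z=[((M.T@(w+b-o))[2]) for b in B]; dz=-min(z)/M[2,2]
    w=w+[0,0,dz]; print("origin world at first touch",w.round(4),[(M.T@(w+b-o)).round(4).tolist() for b in B])
o=monitor.get_obs();print(o["eef_pos"],o["grip_width"],o["grasp_force"],o["ft_force"],np.degrees(2*np.arctan2(o["tool_rot"][1],o["tool_rot"][0])),o["joint_pos"])
T=cam("top");S=cam("scene")
a=cv2.resize(T["color"][150:260,200:330],(520,440));b=cv2.resize(S["color"][110:220,330:430],(400,440)) if 0 else None
cv2.imwrite("pics/g1.png",a[:,:,::-1])
E
python3 place.py
```

```text
plate y heading -104.60661275394268
origin world at first touch [ 0.5525 -0.1743  0.0652] [[-0.0324, 0.0082, 0.0247], [0.0089, 0.0082, 0.0096], [-0.0359, -0.0812, 0.0151], [0.0054, -0.0812, 0.0]]
origin world at first touch [ 0.5497 -0.1737  0.0662] [[-0.0294, 0.0082, 0.0247], [0.0119, 0.0082, 0.0096], [-0.0329, -0.0812, 0.0151], [0.0084, -0.0812, 0.0]]
[0.49704792 0.22042372 0.13791211] 0.016530711904213808 60.81860303878784 [ 0.47603979  0.89111573 -1.30991057] 150.90638474216877 [ 4.17609605e-01  3.82733178e-01 -4.61668864e-02  1.14133094e+00
 -3.63400797e-04  9.25388880e-01]
```

View pics/g1.png

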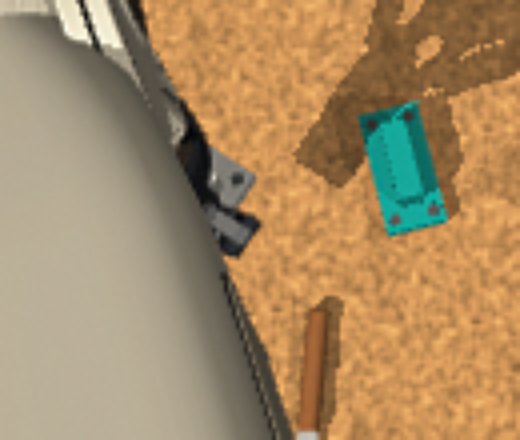

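The chassis is held at 61 N and the pads straddle the rib. Carrying it to hover over the plate.

Request:
{"fn": "move_arm", "kwargs": {
  "moves": [
    [[0.005,-0.04,0.03,-8,0],[0.015,-0.09,0.03,-16,0],[0.02,-0.14,0.03,-24,0],[0.025,-0.19,0.03,-32,0],[0.025,-0.2,0.03,-40,0]]
  ]
}}

```text
clock: 3.42
eef_pos: [0.5212, 0.0174, 0.1652]
tool_rot: [0.571, 0.821, -0.001, -0.0]
ft_force: [-0.3, 1.3, -1.6]
grip_width: 0.0167
grasp_force: 60.8
```

Request:
{"fn": "move_arm", "kwargs": {
  "moves": [
    [[0.005,-0.05,0,-8,0],[0.01,-0.1,0,-16,0],[0.02,-0.15,0,-24,0],[0.03,-0.185,0,-32,0],[0.03,-0.195,0,-35.5,0]]
  ]
}}

```text
clock: 4.05
eef_pos: [0.5515, -0.1769, 0.1647]
tool_rot: [0.793, 0.609, -0.001, -0.0]
ft_force: [-0.1, 0.1, -2.3]
grip_width: 0.0167
grasp_force: 60.8
```

Request:
{"fn": "move_arm", "kwargs": {
  "moves": [
    [[0,0,-0.03,0,0],[0,0,-0.055,0,0],[0,0,-0.06,0,0],[0,0,-0.06,0,0],[0,0,-0.06,0,0]]
  ]
}}

```text
clock: 4.68
eef_pos: [0.5527, -0.1745, 0.1074]
tool_rot: [0.791, 0.612, 0.001, 0.001]
ft_force: [0.7, -0.4, -1.4]
grip_width: 0.0171
grasp_force: 60.8
```

```bash
python3 - <<'E'
from h import *
for k in range(1):
    o=monitor.get_obs();print(o["eef_pos"],o["grip_width"],o["grasp_force"],o["ft_force"],np.degrees(2*np.arctan2(o["tool_rot"][1],o["tool_rot"][0])),o["joint_pos"])
T=cam("top");S=cam("scene")
a=cv2.resize(T["color"][155:265,342:472],(650,550)) ;b=cv2.resize(S["color"][140:250,165:295],(650,550))
a=cv2.resize(a,(400,338));b=cv2.resize(b,(400,338))
cv2.imwrite("pics/g2.png",np.hstack([b,a])[:,:,::-1])
E
```

```text
[ 0.55267237 -0.1745184   0.10741757] 0.01707919691284734 60.8138644695282 [ 0.7084277  -0.40243309 -1.3602554 ] 75.43805598953301 [-3.05828301e-01  4.73326141e-01  1.09097853e-02  1.10630993e+00
 -6.60392528e-05  1.51912183e+00]
```

View pics/g2.png

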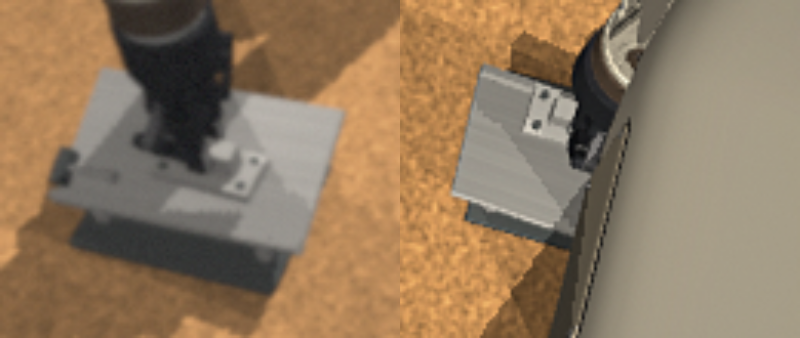

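The chassis is held level, lengthwise along the rail, well clear of the stop. Lowering to first touch.

Request:
{"fn": "move_arm", "kwargs": {
  "moves": [
    [[0,0,-0.01,0,0],[0,0,-0.016,0,0],[0,0,-0.02,0,0],[0,0,-0.021,0,0],[0,0,-0.022,0,0]]
  ]
}}

```text
clock: 5.4
eef_pos: [0.5543, -0.175, 0.0864]
tool_rot: [0.791, 0.612, 0.002, 0.002]
ft_force: [1.3, -1.1, 8.4]
grip_width: 0.0166
grasp_force: 62.1
```

Request:
{"fn": "move_arm", "kwargs": {
  "moves": [
    [[0,0,-0.0005,0,0],[0,0,-0.001,0,0],[0,0,-0.001,0,0],[0,0,-0.001,0,0]]
  ]
}}

```text
clock: 5.9
eef_pos: [0.5551, -0.1752, 0.0861]
tool_rot: [0.791, 0.612, 0.003, 0.003]
ft_force: [1.9, -0.0, 8.8]
grip_width: 0.0167
grasp_force: 62.2
```

First touch shows about 10 N of contact. Now easing the grip open in small steps so the block settles under control.

Request:
{"fn": "move_arm", "kwargs": {
  "moves": [
    [[0,0,0.001,0,0],[0,0,0.001,0,20],[0,0,0.001,0,21],[0,0,0.001,0,22],[0,0,0.001,0,23]]
  ]
}}

```text
clock: 6.52
eef_pos: [0.5512, -0.174, 0.0836]
tool_rot: [0.791, 0.612, -0.001, -0.001]
ft_force: [1.0, -0.5, -1.4]
grip_width: 0.02
grasp_force: 0.3
```

Request:
{"fn": "move_arm", "kwargs": {
  "moves": [
    [[0,0,0,0,24],[0,0,0,0,25],[0,0,0,0,26],[0,0,0,0,27],[0,0,0,0,28]]
  ]
}}

```text
clock: 7.15
eef_pos: [0.5518, -0.1743, 0.0843]
tool_rot: [0.791, 0.612, 0.0, -0.0]
ft_force: [-0.5, 0.2, -0.1]
grip_width: 0.0238
grasp_force: 0.3
```

Request:
{"fn": "move_arm", "kwargs": {
  "moves": [
    [[0,0,0,0,29],[0,0,0,0,30],[0,0,0,0,31],[0,0,0,0,32],[0,0,0,0,33]]
  ]
}}

```text
clock: 7.78
eef_pos: [0.5518, -0.1742, 0.0843]
tool_rot: [0.791, 0.612, -0.0, -0.0]
ft_force: [1.2, -0.2, -0.0]
grip_width: 0.0286
grasp_force: 0.2
```

```bash
python3 - <<'E'
from h import *
o=monitor.get_obs();print(o["eef_pos"],o["grip_width"],o["grasp_force"],o["ft_force"])
T=cam("top");S=cam("scene")
b=cv2.resize(S["color"][140:250,165:295],(780,600),interpolation=cv2.INTER_CUBIC)
cv2.imwrite("pics/g3.png",b[:,:,::-1])
E
```

```text
[ 0.55176511 -0.17424433  0.08429012] 0.028618083059720054 0.16693727346137166 [ 1.15944559 -0.16231853 -0.04175784]
```

View pics/g3.png

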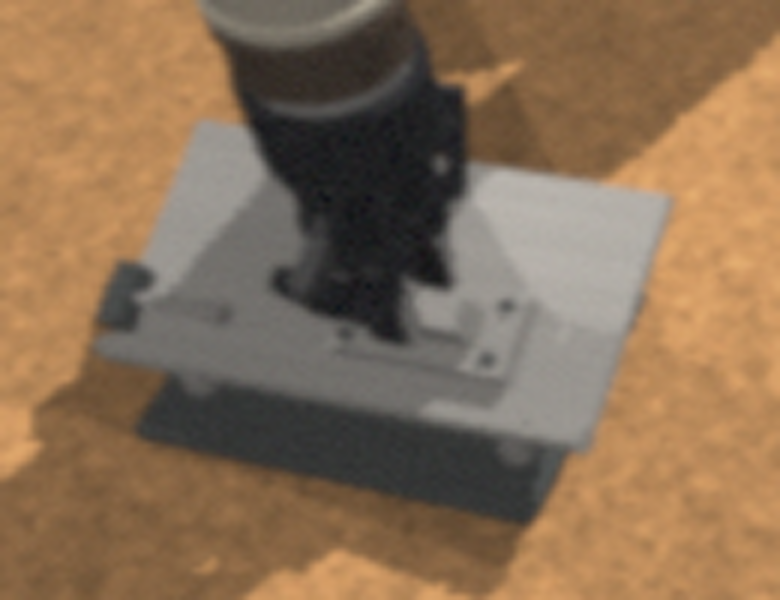

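The block lies on the plate, leaning on the downhill finger. Opening further lets it down onto the rail.

Request:
{"fn": "move_arm", "kwargs": {
  "moves": [
    [[0,0,0,0,35],[0,0,0,0,37],[0,0,0,0,39],[0,0,0,0,41],[0,0,0,0,43]]
  ]
}}

```text
clock: 8.5
eef_pos: [0.5519, -0.1743, 0.0843]
tool_rot: [0.791, 0.612, 0.0, 0.0]
ft_force: [0.2, -0.1, -0.0]
grip_width: 0.0367
grasp_force: 0.1
```

Request:
{"fn": "move_arm", "kwargs": {
  "moves": [
    [[0,0,0,0,45],[0,0,0,0,47],[0,0,0,0,49],[0,0,0,0,51],[0,0,0,0,53]]
  ]
}}

```text
clock: 9.12
eef_pos: [0.5519, -0.1743, 0.0843]
tool_rot: [0.791, 0.612, -0.0, 0.0]
ft_force: [1.5, 0.7, -1.3]
grip_width: 0.0454
grasp_force: 0.1
```

Request:
{"fn": "move_arm", "kwargs": {
  "moves": [
    [[0,0,0,0,55],[0,0,0,0,57],[0,0,0,0,59],[0,0,0,0,60],[0,0,0,0,60]]
  ]
}}

```text
clock: 9.75
eef_pos: [0.5519, -0.1743, 0.0843]
tool_rot: [0.791, 0.612, 0.0, -0.0]
ft_force: [0.5, -0.4, -0.1]
grip_width: 0.0511
grasp_force: 0.1
```

Request:
{"fn": "move_arm", "kwargs": {
  "moves": [
    [[0,0,0.01,0,60],[0,0,0.03,0,60],[0,0,0.06,0,60],[0,0,0.1,0,60],[0,0,0.12,0,60]]
  ]
}}

```text
clock: 10.38
eef_pos: [0.5529, -0.1746, 0.2078]
tool_rot: [0.791, 0.612, 0.001, 0.002]
ft_force: [1.2, 0.8, -0.6]
grip_width: 0.0512
grasp_force: 0.0
```

Request:
{"fn": "move_arm", "kwargs": {
  "moves": [
    [[-0.03,0.05,0,0,20],[-0.05,0.11,0,0,0],[-0.08,0.16,0,0,0],[-0.1,0.2,0,0,0],[-0.1,0.2,0,0,0]]
  ]
}}

```text
clock: 11.0
eef_pos: [0.4505, 0.0279, 0.2054]
tool_rot: [0.79, 0.614, 0.0, 0.0]
ft_force: [-0.0, -0.3, 0.1]
grip_width: -0.0001
grasp_force: 0.0
```

```bash
python3 - <<'E'
from h import *
T=cam("top");S=cam("scene")
cv2.imwrite("pics/s4.png",S["color"][:,:,::-1]);cv2.imwrite("pics/t4.png",T["color"][:,:,::-1])
b=cv2.resize(S["color"][155:240,180:280],(400,340),interpolation=cv2.INTER_CUBIC)
a=cv2.resize(T["color"][170:255,357:457],(400,340),interpolation=cv2.INTER_CUBIC)
cv2.imwrite("pics/g4.png",np.hstack([b,a])[:,:,::-1])
E
```

```text
(no output)
```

View pics/g4.png

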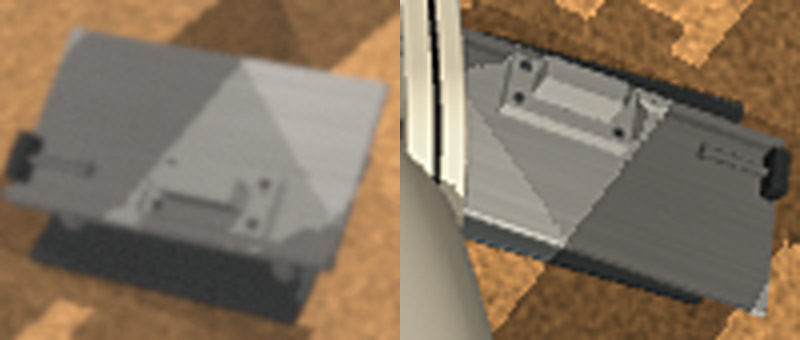

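The block lies rib up, flush along the rail with a good gap to the screw tip: top-crop tip at (702,150), block end near (640,130). Measuring both in plate coordinates.

```bash
python3 - <<'E'
from h import *
v=np.load("plate.npy");o=v[:3];M=plateR(v[3])
T=cam("top");S=cam("scene")
def onp(c,p,h,ox,oy,s=4):
    e,d=ray(c,(p[0]+.5)/s-.5+ox,(p[1]+.5)/s-.5+oy);n=M[:,2]
    return M.T@(e+d*((o+n*h-e)@n)/(d@n)-o)
for p in [(125,65),(119,98),(219,132)]: print("top hole",onp(T,p,.012,357,170).round(4))
for p in [(172,161),(265,184),(253,224),(157,205)]: print("scene hole",onp(S,p,.012,180,155).round(4))
print("tip",onp(T,(302,150),.009,357,170).round(4),onp(S,(95,168),.009,180,155).round(4))
print("axes",M.round(4).tolist())
for y in(-.125,-.09,-.08,-.02): print(y,(o+M@[-.023,y,0]).round(4))
E
```

```text
top hole [-0.0395 -0.0669  0.012 ]
top hole [-0.0113 -0.0668  0.012 ]
top hole [-0.0122  0.0059  0.012 ]
scene hole [-0.0065  0.0054  0.012 ]
scene hole [-0.0098 -0.0673  0.012 ]
scene hole [-0.0381 -0.0678  0.012 ]
scene hole [-0.0386  0.0054  0.012 ]
tip [-0.0234  0.0673  0.009 ] [-0.0212  0.0629  0.009 ]
axes [[-0.9184, -0.2506, 0.3063], [0.1991, -0.9615, -0.1897], [0.342, -0.1132, 0.9328]]
-0.125 [ 0.5796 -0.0888  0.0604]
-0.09 [ 0.5709 -0.1224  0.0565]
-0.08 [ 0.5683 -0.1321  0.0553]
-0.02 [ 0.5533 -0.1897  0.0485]
```

Block centre is at plate y ≈ -0.031, x ≈ -0.024, and the tip end at y ≈ 0.065, so there is about 51 mm to push. I'll bring the closed fingers down behind the block's rear end and feel for the plate.

Request:
{"fn": "move_arm", "kwargs": {
  "moves": [
    [[0.04,-0.04,-0.02,0,0],[0.08,-0.08,-0.05,0,0],[0.11,-0.12,-0.07,0,0],[0.1235,-0.143,-0.1,0,0],[0.1235,-0.143,-0.11,0,0]]
  ]
}}

```text
clock: 11.82
eef_pos: [0.5747, -0.1203, 0.0913]
tool_rot: [0.793, 0.61, -0.001, -0.001]
ft_force: [-0.5, 0.1, 0.2]
grip_width: 0.0003
grasp_force: 0.0
```

Request:
{"fn": "move_arm", "kwargs": {
  "moves": [
    [[0,0,-0.015,0,0],[0,0,-0.022,0,0],[0,0,-0.022,0,0],[0,0,-0.022,0,0]]
  ]
}}

```text
clock: 12.32
eef_pos: [0.5759, -0.1168, 0.0734]
tool_rot: [0.791, 0.612, 0.001, 0.001]
ft_force: [0.3, -0.3, 0.4]
grip_width: -0.0005
grasp_force: 0.0
```

Request:
{"fn": "move_arm", "kwargs": {
  "moves": [
    [[-0.0015,0.002,-0.002,0,0],[-0.0015,0.002,-0.004,0,0],[-0.0015,0.002,-0.005,0,0],[-0.0015,0.002,-0.006,0,0],[-0.0015,0.002,-0.006,0,0]]
  ]
}}

```text
clock: 12.95
eef_pos: [0.5738, -0.1153, 0.0662]
tool_rot: [0.791, 0.612, -0.0, -0.0]
ft_force: [0.7, 0.2, -0.6]
grip_width: 0.0001
grasp_force: 0.0
```

Request:
{"fn": "move_arm", "kwargs": {
  "moves": [
    [[0,0,-0.0005,0,0],[0,0,-0.001,0,0],[0,0,-0.0015,0,0],[0,0,-0.002,0,0],[0,0,-0.002,0,0]]
  ]
}}

```text
clock: 13.58
eef_pos: [0.5746, -0.1155, 0.065]
tool_rot: [0.791, 0.612, 0.001, 0.001]
ft_force: [0.4, -0.6, 4.3]
grip_width: -0.0001
grasp_force: 2.1
```

The plate is felt at z ≈ 0.065 (4 N). Lifting 1.5 mm, then pushing along the rail.

Request:
{"fn": "move_arm", "kwargs": {
  "moves": [
    [[0,0,0.0015,0,0],[-0.001,-0.0038,0.001,0,0],[-0.002,-0.0077,0.0006,0,0],[-0.0028,-0.0106,0.0003,0,0],[-0.0035,-0.0135,-0.0001,0,0]]
  ]
}}

```text
clock: 14.2
eef_pos: [0.5701, -0.1289, 0.064]
tool_rot: [0.791, 0.612, -0.0, -0.0]
ft_force: [0.4, 1.4, 1.0]
grip_width: 0.0004
grasp_force: 0.9
```

Request:
{"fn": "move_arm", "kwargs": {
  "moves": [
    [[-0.001,-0.0038,-0.0005,0,0],[-0.002,-0.0077,-0.0009,0,0],[-0.003,-0.0115,-0.0014,0,0],[-0.004,-0.0154,-0.0018,0,0],[-0.005,-0.0192,-0.0023,0,0]]
  ]
}}

```text
clock: 14.82
eef_pos: [0.5652, -0.1482, 0.0618]
tool_rot: [0.791, 0.612, -0.0, -0.0]
ft_force: [0.4, 0.4, 1.9]
grip_width: -0.0001
grasp_force: 0.8
```

```bash
python3 - <<'E'
from h import *
v=np.load("plate.npy");o=v[:3];M=plateR(v[3])
s=monitor.get_obs();print("tcp plate",M.T@(s["eef_pos"]-o),"F plate",M.T@s["ft_force"])
T=cam("top");S=cam("scene")
b=cv2.resize(S["color"][155:240,180:280],(400,340),interpolation=cv2.INTER_CUBIC)
a=cv2.resize(T["color"][170:255,357:457],(400,340),interpolation=cv2.INTER_CUBIC)
cv2.imwrite("pics/g5.png",np.hstack([b,a])[:,:,::-1])
E
```

```text
tcp plate [-0.02113675 -0.06442386  0.00819528] F plate [ 0.3784894  -0.70783656  1.86304213]
```

View pics/g5.png

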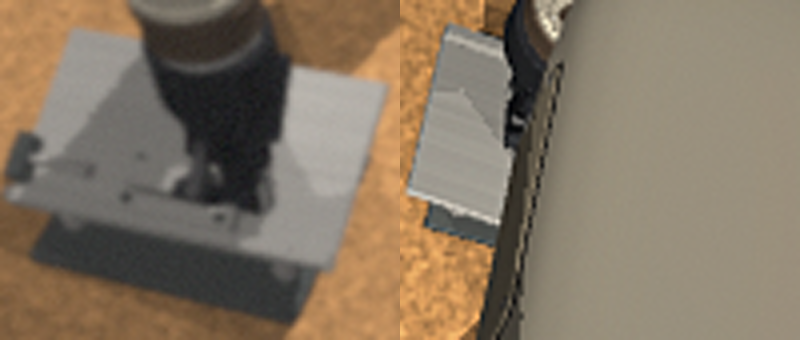

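The block moved about 23 mm with the finger and still lies flush on the rail; its front holes are now at crop (142,157) and (127,198). About 28 mm remains, so I continue and then creep.

Request:
{"fn": "move_arm", "kwargs": {
  "moves": [
    [[-0.001,-0.0038,-0.0002,0,0],[-0.002,-0.0077,-0.0005,0,0],[-0.003,-0.0115,-0.001,0,0],[-0.004,-0.0154,-0.0015,0,0],[-0.005,-0.0192,-0.002,0,0]]
  ]
}}

```text
clock: 15.55
eef_pos: [0.5602, -0.1674, 0.0599]
tool_rot: [0.791, 0.612, -0.0, -0.0]
ft_force: [0.7, -0.5, 1.3]
grip_width: -0.0003
grasp_force: 0.5
```

Request:
{"fn": "move_arm", "kwargs": {
  "moves": [
    [[-0.0003,-0.001,-0.0001,0,0],[-0.0005,-0.0019,-0.0002,0,0],[-0.0008,-0.0029,-0.0003,0,0],[-0.001,-0.0038,-0.0004,0,0],[-0.001,-0.0038,-0.0004,0,0]]
  ]
}}

```text
clock: 16.18
eef_pos: [0.5593, -0.171, 0.0595]
tool_rot: [0.791, 0.612, -0.0, 0.0]
ft_force: [0.6, -0.1, 1.1]
grip_width: -0.0001
grasp_force: 0.3
```

```bash
cat > st.py <<'E'
from h import *
v=np.load("plate.npy");o=v[:3];M=plateR(v[3])
s=monitor.get_obs();print(s["clock"],"tcp plate",(M.T@(s["eef_pos"]-o)).round(4),"F plate",(M.T@s["ft_force"]).round(2),"tq",s["ft_torque"].round(3),s["tau"].round(2))
E
python3 st.py
```

```text
16.175 tcp plate [-0.021  -0.0407  0.0085] F plate [-0.21 -0.21  1.21] tq [ 0.004 -0.027  0.007] [-4.000e-02 -4.719e+01  2.190e+01  5.000e-02 -1.000e-02 -0.000e+00]
```

Request:
{"fn": "move_arm", "kwargs": {
  "moves": [
    [[-0.0001,-0.0005,-0.0001,0,0],[-0.0003,-0.001,-0.0001,0,0],[-0.0004,-0.0014,-0.0002,0,0],[-0.0005,-0.0019,-0.0002,0,0],[-0.0005,-0.0019,-0.0002,0,0]]
  ]
}}

```text
clock: 16.8
eef_pos: [0.5588, -0.173, 0.0593]
tool_rot: [0.791, 0.612, -0.0, 0.0]
ft_force: [1.1, -0.4, 0.4]
grip_width: 0.0001
grasp_force: 0.3
```

```bash
python3 st.py
```

```text
16.8 tcp plate [-0.0211 -0.0387  0.0085] F plate [-0.94  0.09  0.73] tq [ 0.017 -0.034  0.002] [-6.000e-02 -4.725e+01  2.190e+01  7.000e-02 -3.000e-02 -0.000e+00]
```

Request:
{"fn": "move_arm", "kwargs": {
  "moves": [
    [[-0.0001,-0.0005,-0.0001,0,0],[-0.0003,-0.001,-0.0001,0,0],[-0.0004,-0.0014,-0.0002,0,0],[-0.0005,-0.0019,-0.0002,0,0],[-0.0005,-0.0019,-0.0002,0,0]]
  ]
}}

```text
clock: 17.42
eef_pos: [0.5583, -0.1748, 0.0591]
tool_rot: [0.791, 0.612, -0.0, -0.0]
ft_force: [-0.1, -1.0, -0.4]
grip_width: 0.0001
grasp_force: 0.3
```

```bash
python3 st.py
```

```text
17.425 tcp plate [-0.021  -0.0368  0.0085] F plate [-0.28  0.99 -0.21] tq [-0.004 -0.055 -0.027] [-6.000e-02 -4.726e+01  2.191e+01  7.000e-02 -3.000e-02 -0.000e+00]
```

Request:
{"fn": "move_arm", "kwargs": {
  "moves": [
    [[-0.0001,-0.0005,-0.0001,0,0],[-0.0003,-0.001,-0.0001,0,0],[-0.0004,-0.0014,-0.0002,0,0],[-0.0005,-0.0019,-0.0002,0,0],[-0.0005,-0.0019,-0.0002,0,0]]
  ]
}}

```text
clock: 18.05
eef_pos: [0.5579, -0.1764, 0.0589]
tool_rot: [0.791, 0.612, 0.0, -0.0]
ft_force: [1.1, 2.4, 1.4]
grip_width: -0.0001
grasp_force: 1.1
```

```bash
python3 st.py
```

```text
18.05 tcp plate [-0.021  -0.0352  0.0085] F plate [-0.01 -2.76  1.21] tq [ 0.372 -0.061 -0.015] [-1.080e+00 -4.711e+01  2.191e+01 -1.000e-02 -5.400e-01 -1.000e-02]
```

Contact with the sprung tip: about 2 N, and the base torque agrees. Leaning in to about 6 N.

Request:
{"fn": "move_arm", "kwargs": {
  "moves": [
    [[-0.0001,-0.0005,-0.0001,0,0],[-0.0003,-0.001,-0.0001,0,0],[-0.0004,-0.0014,-0.0002,0,0],[-0.0005,-0.0019,-0.0002,0,0],[-0.0005,-0.0019,-0.0002,0,0]]
  ]
}}

```text
clock: 18.68
eef_pos: [0.5576, -0.1778, 0.0588]
tool_rot: [0.791, 0.612, 0.001, -0.0]
ft_force: [1.2, 5.6, 1.9]
grip_width: 0.0003
grasp_force: 2.9
```

```bash
python3 st.py
```

```text
18.675 tcp plate [-0.021  -0.0337  0.0086] F plate [ 0.69 -5.91  1.02] tq [ 1.096 -0.239  0.013] [-3.170e+00 -4.669e+01  2.188e+01 -1.900e-01 -1.600e+00 -1.000e-02]
```

About 5.9 N. Holding, then easing off slowly.

Request:
{"fn": "move_arm", "kwargs": {
  "moves": [
    [[0,0,0,0,0],[0,0,0,0,0],[0,0,0,0,0],[0,0,0,0,0],[0,0,0,0,0]]
  ]
}}

```text
clock: 19.3
eef_pos: [0.5575, -0.1777, 0.0588]
tool_rot: [0.791, 0.612, 0.001, -0.0]
ft_force: [1.7, 4.8, 1.5]
grip_width: 0.0001
grasp_force: 2.9
```

```bash
python3 st.py
```

```text
19.3 tcp plate [-0.021  -0.0337  0.0086] F plate [-0.12 -5.22  1.03] tq [ 1.092 -0.233 -0.039] [-3.130e+00 -4.669e+01  2.188e+01 -1.900e-01 -1.590e+00 -1.000e-02]
```

Request:
{"fn": "move_arm", "kwargs": {
  "moves": [
    [[0.0001,0.0005,0.0001,0,0],[0.0002,0.001,0.0001,0,0],[0.0004,0.0014,0.0002,0,0],[0.0005,0.0019,0.0002,0,0],[0.0006,0.0024,0.0003,0,0]]
  ]
}}

```text
clock: 19.92
eef_pos: [0.5578, -0.1766, 0.0589]
tool_rot: [0.791, 0.612, -0.0, 0.0]
ft_force: [-0.1, 2.0, 0.3]
grip_width: 0.0002
grasp_force: 1.2
```

Request:
{"fn": "move_arm", "kwargs": {
  "moves": [
    [[0.0001,0.0005,0.0001,0,0],[0.0002,0.001,0.0001,0,0],[0.0004,0.0014,0.0002,0,0],[0.0005,0.0019,0.0002,0,0],[0.0006,0.0024,0.0003,0,0]]
  ]
}}

```text
clock: 20.55
eef_pos: [0.5585, -0.1739, 0.0593]
tool_rot: [0.791, 0.612, -0.0, 0.0]
ft_force: [-0.4, 0.1, 0.7]
grip_width: -0.0002
grasp_force: 0.1
```

```bash
python3 st.py
```

```text
20.55 tcp plate [-0.0209 -0.0377  0.0086] F plate [ 0.6  -0.1   0.48] tq [-0.028 -0.029  0.005] [-1.000e-02 -4.739e+01  2.204e+01  3.000e-02  1.000e-02 -1.000e-02]
```

Request:
{"fn": "move_arm", "kwargs": {
  "moves": [
    [[0.0013,0.005,0.0006,0,0],[0.0025,0.01,0.0011,0,0],[0.004,0.016,0.01,0,0],[0.005,0.02,0.05,0,0],[0.005,0.02,0.1,0,0]]
  ]
}}

```text
clock: 21.18
eef_pos: [0.5628, -0.1527, 0.1597]
tool_rot: [0.791, 0.612, -0.001, -0.001]
ft_force: [1.1, -0.4, -0.6]
grip_width: -0.0
grasp_force: 0.0
```

Request:
{"fn": "move_arm", "kwargs": {
  "moves": [
    [[-0.03,0.05,0.02,0,0],[-0.05,0.11,0.02,0,0],[-0.08,0.16,0.02,0,0],[-0.1,0.2,0.02,0,0],[-0.1,0.2,0.02,0,0]]
  ]
}}

```text
clock: 21.8
eef_pos: [0.4622, 0.0488, 0.1802]
tool_rot: [0.789, 0.614, 0.0, -0.0]
ft_force: [-0.3, 0.2, 0.1]
grip_width: 0.0001
grasp_force: 0.0
```

```bash
python3 - <<'E'
from h import *
v=np.load("plate.npy");o=v[:3];M=plateR(v[3])
for n in("top","scene"):
    c=cam(n);g=cv2.cvtColor(c["color"],cv2.COLOR_RGB2GRAY);cv2.imwrite(f"pics/{n}9.png",c["color"][:,:,::-1])
    # hole darkness near where the holes are expected for origin y, averaged over the block's four holes
    big=cv2.GaussianBlur(g,(3,3),0).astype(np.float32)
    for x in (-.037,-.009):
        ps=[proj(c,o+M@[x,y,.012]) for y in np.arange(-.08,.09,.002)]
        print(n,x,[int(big[int(round(p[1])),int(round(p[0]))]) for p in ps])
E
```

```text
top -0.037 [145, 151, 141, 141, 145, 151, 151, 142, 148, 148, 153, 142, 142, 150, 158, 140, 144, 150, 159, 140, 145, 151, 151, 142, 143, 143, 132, 119, 112, 126, 122, 122, 98, 84, 84, 104, 126, 126, 111, 97, 96, 113, 136, 136, 156, 148, 148, 144, 140, 157, 139, 113, 113, 85, 90, 93, 93, 88, 90, 90, 92, 88, 88, 91, 93, 86, 88, 90, 90, 91, 89, 89, 91, 90, 94, 91, 88, 88, 92, 91, 91, 89, 92, 92, 90]
top -0.009 [132, 132, 133, 133, 133, 132, 133, 132, 132, 133, 133, 133, 133, 133, 134, 134, 134, 134, 134, 134, 134, 134, 134, 135, 135, 130, 117, 115, 117, 129, 129, 118, 84, 84, 80, 125, 125, 134, 134, 134, 134, 133, 133, 138, 134, 124, 124, 97, 95, 95, 96, 97, 97, 97, 96, 96, 97, 96, 95, 95, 96, 96, 96, 96, 96, 96, 91, 71, 81, 62, 60, 60, 91, 96, 96, 97, 97, 97, 97, 97, 97, 97, 97, 97, 97]
scene -0.037 [150, 150, 150, 150, 150, 150, 150, 150, 150, 150, 150, 150, 150, 150, 150, 151, 151, 151, 151, 152, 152, 152, 149, 149, 142, 142, 134, 133, 133, 137, 130, 130, 114, 107, 115, 123, 130, 130, 126, 117, 117, 113, 108, 109, 110, 110, 110, 110, 110, 111, 109, 109, 109, 109, 110, 110, 110, 107, 108, 108, 109, 110, 110, 110, 110, 104, 97, 97, 85, 80, 80, 90, 90, 106, 111, 111, 113, 113, 113, 114, 114, 114, 114, 114, 114]
scene -0.009 [151, 151, 151, 151, 151, 151, 151, 151, 152, 151, 151, 151, 151, 151, 152, 151, 151, 151, 151, 151, 151, 150, 150, 148, 142, 142, 136, 135, 135, 140, 130, 130, 114, 114, 111, 126, 126, 146, 149, 149, 147, 143, 143, 139, 137, 135, 133, 133, 134, 137, 137, 139, 138, 125, 121, 121, 116, 113, 113, 112, 112, 112, 112, 112, 111, 108, 108, 106, 104, 98, 100, 100, 107, 111, 111, 113, 113, 113, 113, 113, 113, 113, 113, 114, 114]
```

The holes read the same plate y in both rows (rear -0.014, front +0.058). The block is therefore parallel to the rail with its centre at y ≈ 0.022, front end at about 0.067, which is at the tip. It was eased off slowly, so the tip stays lightly loaded. Handing in.

```bash
python3 -c "
from workcell import job
print(job.job_done())"
```

```text
the job is handed in; nothing more can be done
None
```

I handed the job in with the chassis lying rib up, flush on the rail and against the sprung stop, after leaning on it at about 5–6 N for roughly 0.6 s; final tip contact is inferred from the camera position and the slow release, and no verdict came back.

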